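# Reload the sample magazine with a row of sample boxes

## Robot

A 7-joint arm with a two-finger parallel gripper is mounted at the origin on the work surface. World frame = base frame: x ahead of the robot, y to its left, z up, the work surface at z = 0. Lengths are in m, angles in degrees, forces in N, time in s.
With the tool pointing down it reaches from about 0.425 to 0.875 m from the base axis. Payload 4.7 kg.
Tool frame: the origin (TCP) lies midway between the tips of the shut fingers; the grasp point (between the pads) lies env.grip_point_offset behind it (env.grip_point_offset is the distance from the TCP to the grasp point, in m); z points along the fingers, y is the line along which they close (so a half turn about z gives the same grasp; the last joint's range is limited). The gripper opens to 87 mm and grips with 3 to 60 N. Pads are 19 mm wide; open, the fingers measure 117 mm over their backs; the gripper's body (75 mm by 190 mm) begins 51 mm behind the grasp point.
Start: joints at [0.808, 18.392, -4.016, 83.108, 1.295, 78.541, -3.26], TCP at [0.65, -0, 0.223] pointing down, gripper open.
Joint ranges: [-163.93, 163.93], [-17.29, 119.83], [-79.2, 71.16], [3.27, 140.29], [-89.18, 269.18], [5.43, 117.66], [-154.24, 154.24]. Speed limits (degrees/s): [147.25, 147.25, 180, 180, 180, 180, 180].

## Interface

Orientations are given as [roll, pitch, yaw] about the fixed x, y, z axes, in that order (R = Rz(yaw) Ry(pitch) Rx(roll)).
In Python, from cell import env gives the robot as it stands.
- The arm moves only by the shell command python3 -m creep 'ROWS' [FORCE]. ROWS is a JSON object of lists of equal length, an entry for each row: "translation": the shift along the tool's x, y, z in units of 0.08 m (1.0 is 0.08 m), a list of three; "turn": the turn, a rotation vector about the tool's x, y, z in units of 180 degrees (1.0 is 180 degrees), a list of three; "grip": the opening, from 0 (shut) to 1 (fully open). In form: {"translation": [[x, y, z], ...], "turn": [[ax, ay, az], ...], "grip": [grip, ...]}. A call has 1 to 5 rows; each row shifts and turns the commanded pose from where the row before left it, along the tool's axes as they then stand; what a row does not reach is not made up. A row lasts 1/8 s, in which the tool goes at most 62.5 mm and 10.7 degrees, less where a joint would pass 70% of its speed; a pose out of reach is approached as far as the arm can. A call with a number of a shift or a turn outside -1 to 1 is refused whole. A call with a gripper value outside its range is refused whole. The fingers move at their own pace and stop on an object; FORCE is the grip in N (left out, the last holds). Time passes only in rows, so rows that do not move let the fingers close. It gives the time, the measured TCP pose, the force, the opening and the grip force at its end, in the units of the state.
- env.get_obs(): the state, without advancing time (a new reading comes with each control period).
- env.read_camera(name): name is "scene" or "side" or "wrist"; returns a dict with "frame" (480x640x3 uint8, red, green, blue), "z_map" (480x640 float32, m along the optical axis (not along the pixel's ray), 0 where there is no reading), "K" (3x3 intrinsics, pixels), "D" ([k1, k2, p1, p2, k3] as OpenCV has them; the pictures are not rectified), "rvec" (rotation vector, rad) and "tvec" (3), from world to camera coordinates, as OpenCV has them. Camera axes: x right, y down, z forward; pixel columns grow to the right and rows downward; lengths in m; the calibration is good to about 2 mm. A picture is of the moment at which its call begins.
- env.sign_off(): hands the job in; it is judged then, once.
The state is a dict: "time_s": time; "qpos": joint angles; "joint_velocities": joint speeds; "effort": joint torques, N m; "tool_pos": TCP position; "tool_rot": TCP orientation; "force": force on the tool from outside, world axes, zero at the start; "wrist_torque": the same for the moment, N m; "grip_width": finger opening in m; "grasp_force": force on a finger pad.
Only numpy, scipy, OpenCV 4.12 (cv2) and the standard library are available. Lean on these libraries where they do the work, as an engineer would, in place of code of your own. Each camera call takes 0.05 s, during which the arm holds its last target. There are 200 camera calls.

## Task

Load the four sample boxes that stand in a row before the magazine: straighten the row and close it up before it meets the orange follower, then push it in as one straight block, flat on the slab, without letting it buckle. Go on until you feel it come up against the hidden rubber depth stops and press it some 5 to 10 N into them, gently (the magazine must never push back on a box with more than 25 N). Then ease off so that the two catches hold the row, and leave the things around it where they stand.

Things in the scene. Friction and masses are not known exactly. Their poses are not given: they have to be found in the camera images.
- magazine: Sample magazine: straight open-topped aluminium channel fixed on the slab, with no floor or step (boxes slide on the slab). Origin on the slab, on the lane's centre line, in the plane of the catch tips; x along the lane INTO the magazine, y across, z up. Lane 70 mm wide from x = -40 to 312 mm; walls 8 mm thick, 34 mm high. Lips 31 to 34 mm up overhang each side by 6 mm from x = 60 mm on
- mouth (a point): middle of the magazine's mouth, 116 mm before the catch tips, half-way up a box (13 mm), axes as the magazine. The mouth is 106 mm wide here and narrows to 82 mm over the next 34 mm, then gently to 70 mm over 43 mm more; its flared cheeks are 30 mm high. A box that runs in more than about 3 mm out of line can wedge on the cheeks
- catches (a point): point midway between the tips of the two sprung steel catch leaves, 13 mm above the slab, axes as the magazine. The leaves (12 to 28 mm up) pivot on the walls 38 mm before the tips and slant inward, 45 mm apart at the tips; passing boxes push them aside (about 1 N), and behind the last box they spring out and hold it. Beside them the walls are only 10 mm high
- end_block (a point): middle of the top of the end block (40 mm high), 321 mm past the catch tips. It carries two rubber-tipped depth stops (3 N/mm together, solid after 8 mm) beside the follower, which meet the leading box when the rear face of a tight row of four is 3 to 25 mm past the catch tips: set differently each time, hidden, to be felt. A cover 38 mm high hides them; brass adjusting knobs end 33 mm behind this point
- follower (a joint): travel (m) of the orange spring follower, a 32 mm wide plate in the lane: 0 at rest with its face 30 mm past the catch tips, 0.210 with four boxes held against the catches, at most 0.248. It pushes back with 3 N at first, 5 N at the end
- box_blue_center (a point): centre (half-way up) of the clear sample box with the blue lid: 60 mm long along the row (its x axis), 64 mm wide (y), 26 mm high, about 60 to 130 g, flat vertical sides. x points roughly into the magazine. The order of the colours in the row varies and does not matter
- box_green_center (a point): centre (half-way up) of the clear sample box with the green lid: 60 mm long along the row (its x axis), 64 mm wide (y), 26 mm high, about 60 to 130 g, flat vertical sides. x points roughly into the magazine. The order of the colours in the row varies and does not matter
- box_amber_center (a point): centre (half-way up) of the clear sample box with the amber lid: 60 mm long along the row (its x axis), 64 mm wide (y), 26 mm high, about 60 to 130 g, flat vertical sides. x points roughly into the magazine. The order of the colours in the row varies and does not matter
- box_violet_center (a point): centre (half-way up) of the clear sample box with the violet lid: 60 mm long along the row (its x axis), 64 mm wide (y), 26 mm high, about 60 to 130 g, flat vertical sides. x points roughly into the magazine. The order of the colours in the row varies and does not matter
- eyepiece: bystander: black microscope eyepiece tube standing upright, 44 mm across, 150 mm tall; origin at the centre of its underside
- solvent: bystander: amber solvent bottle with a black cap, 60 mm across, 125 mm tall; origin at the centre of its underside
- dish: bystander: flat clear round dish, 94 mm across, 20 mm tall; origin at the centre of its underside
- slide_box: bystander: closed blue slide box, 100 x 85 x 32 mm; origin at the centre of its underside
- weight: bystander: brass calibration weight with a knob, 42 mm across, 64 mm tall; origin at the centre of its underside
- driver: bystander: screwdriver lying on the slab, 160 mm long; origin beneath its middle, x along it
- jar: bystander: clear jar with a white cap, 60 mm across, 60 mm tall; origin at the centre of its underside
Things that resemble listed ones, but are neither listed nor needed, are in the scene too. Leave any red look-alike of the part that bears box_green_center alone.

How it is judged:
By the outcome, as a careful person would: the job done as asked, in the order asked, and still so for the second after the job is handed in, with the robot touching nothing.
It also fails if it takes over 67 s, if anything falls off the work surface, if the arm or the gripper's body presses on something with over 40 N, if the wrist force passes 120 N, or if a joint passes its speed limit or range.

## Working session

There is one attempt and no reset: what is moved stays moved. The work goes in short steps, Python scripts to look and compute and a shell command to move; the robot and the scene stay as the last step left them, time stands still between calls to the robot, and variables do not carry over. Pictures are saved under pics/ and viewed, at most 10 in all, crops included, and the job is handed in when it is done.

```bash
mkdir -p pics; ls
python3 - <<'E'
from cell import env
import cv2,numpy as np
print(env.grip_point_offset, env.get_obs())
for n in ("scene","side"):
    c=env.read_camera(n); cv2.imwrite(f"pics/{n}0.png",c["frame"][:,:,::-1]); np.savez(f"{n}0.npz",**c)
    R=cv2.Rodrigues(np.array(c["rvec"]))[0]; print(n,c["K"],c["D"],-R.T@np.array(c["tvec"]).ravel())
E
```

```text
pics
0.0187 {'time_s': 0.0, 'qpos': array([ 0.80885162, 18.43865045, -4.01708389, 83.17506016,  1.29625074,
       78.54025765, -3.26232764]), 'joint_velocities': array([ 0.06866771,  0.02599445,  0.04052522,  0.00397646, -0.05796433,
       -0.08346675, -0.0833686 ]), 'effort': array([-2.58547143e-04, -4.91284704e+01, -4.03903294e-01, -3.12526345e+01,
       -6.40594075e-02,  4.37659642e-02,  1.61017233e-04]), 'tool_pos': array([ 6.49447754e-01, -5.30604953e-05,  2.21464981e-01]), 'tool_rot': array([-1.79891352e+02,  6.48404184e-03,  9.00003028e+01]), 'force': array([-0.8930855 , -0.45741258, -0.66845131]), 'wrist_torque': array([ 0.0146065 , -0.00514599, -0.01474731]), 'grasp_force': 0.0, 'grip_width': 0.08669208908878343}
scene [[455.27642647   0.         322.31707349]
 [  0.         455.27642647 242.09690563]
 [  0.           0.           1.        ]] [-0.08959633  0.          0.          0.          0.        ] [ 0.9795747  -0.77540173  0.70272086]
side [[446.25820199   0.         316.94781503]
 [  0.         446.25820199 245.06299659]
 [  0.           0.           1.        ]] [-0.04747825  0.          0.          0.          0.        ] [0.34407359 0.77947764 0.65201719]
```

View pics/scene0.png

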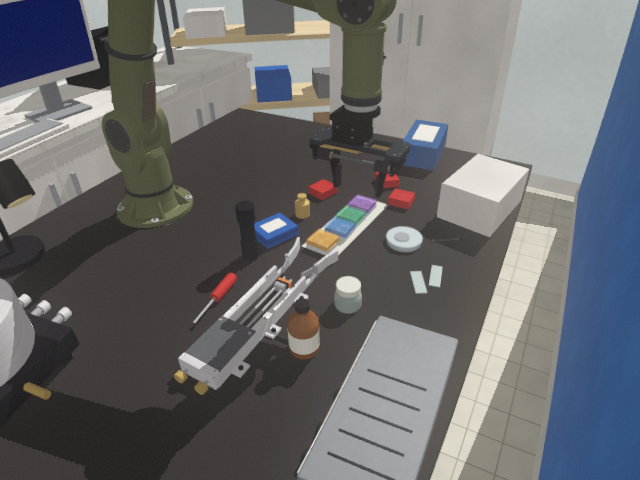

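View pics/side0.png

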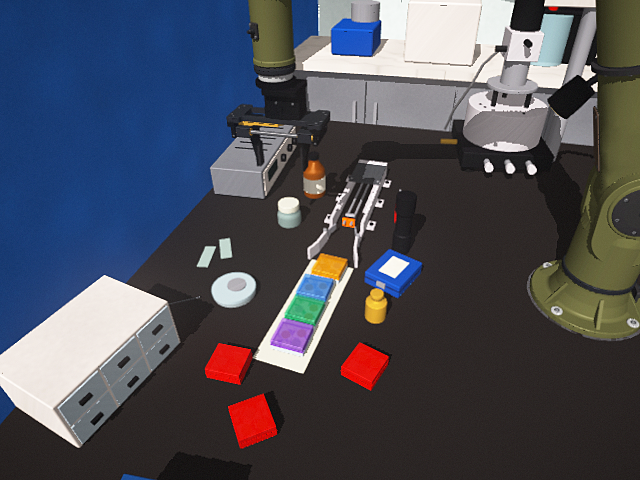

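The row, from the mouth outward, is amber, blue, green, violet: scene (323,239), (341,226), (352,214), (362,203); side (330,266), (317,287), (304,309), (292,334). Things that could be mistaken for these boxes:
- Three red boxes at side (229,363), (365,366), (252,420).
- The blue slide box at side (393,271).
- The small amber bottle at side (375,306).

The four lidded clear boxes on the pale strip match the description.

```bash
cat > h.py <<'E'
import numpy as np,cv2
def load(n): return dict(np.load(n))
def pose(c):
    R=cv2.Rodrigues(np.array(c["rvec"],float))[0]; return R,-R.T@np.array(c["tvec"],float).ravel()
def rays(c,uv):
    R,C=pose(c); p=cv2.undistortPoints(np.array(uv,float).reshape(-1,1,2),np.array(c["K"]),np.array(c["D"])).reshape(-1,2)
    return C,np.c_[p,np.ones(len(p))]@R
def onplane(c,uv,z):
    C,d=rays(c,uv); return C+d*((z-C[2])/d[:,2])[:,None]
def cloud(c):
    v,u=np.mgrid[0:480,0:640]; uv=np.c_[u.ravel(),v.ravel()]
    C,d=rays(c,uv); P=C+d*c["z_map"].reshape(-1,1); P[c["z_map"].ravel()==0]=np.nan
    return P.reshape(480,640,3)
def proj(c,P): return cv2.projectPoints(np.array(P,float).reshape(-1,1,3),c["rvec"],c["tvec"],c["K"],c["D"])[0].reshape(-1,2)
HUE=dict(amber=(10,25),blue=(100,118),green=(45,85),violet=(125,150))
def boxes(c,P=None,ylim=(-1,1),xlim=(0,2),zlim=(.012,.04),zt=.026):
    hsv=cv2.cvtColor(c["frame"],cv2.COLOR_RGB2HSV); P=cloud(c) if P is None else P
    out={}
    for k,(a,b) in HUE.items():
        m=((hsv[...,0]>=a)&(hsv[...,0]<=b)&(hsv[...,1]>80)&(hsv[...,2]>60)&(P[...,2]>zlim[0])&(P[...,2]<zlim[1])
           &(P[...,1]>ylim[0])&(P[...,1]<ylim[1])&(P[...,0]>xlim[0])&(P[...,0]<xlim[1])).astype(np.uint8)
        n,l,s,_=cv2.connectedComponentsWithStats(m)
        if n<2: continue
        i=1+np.argmax(s[1:,4]); v,u=np.where(l==i)
        W=onplane(c,np.c_[u,v],zt)
        (cx,cy),sz,an=cv2.minAreaRect((W[:,:2]*1000).astype(np.float32))
        out[k]=(np.round([u.mean(),v.mean()]),round(cx,1),round(cy,1),np.round(sz,1),round((an+45)%90-45,1),len(u),round(1000*float(np.nanmedian(P[l==i][:,2])),1))
    return out
E
python3 - <<'E'
from h import *
for n in("scene0.npz","side0.npz"):
    c=load(n);P=cloud(c)
    for k,v in boxes(c,P,xlim=(.4,.8),ylim=(-.2,.3)).items(): print(n,k,*v)
    m=(P[...,2]>.026)&(P[...,2]<.045)&(P[...,0]>.4)&(P[...,0]<.8)
    hsv=cv2.cvtColor(c["frame"],cv2.COLOR_RGB2HSV)
    # top-down map of points with height 26..45mm, 2mm/px; x 0.4..0.8 down; y -0.5..0.3
    img=np.zeros((400,800,3),np.uint8)
    q=P[(P[...,2]>.004)&(P[...,2]<.2)]; col=c["frame"][(P[...,2]>.004)&(P[...,2]<.2)]
    i=((q[:,0]-.4)*1000).round();j=((.3-q[:,1])*1000).round();ok=(i>=0)&(i<400)&(j>=0)&(j<800)
    for a,b,cc in zip(i[ok].astype(int),j[ok].astype(int),col[ok]): cv2.circle(img,(b,a),1,cc[::-1].tolist(),-1)
    cv2.imwrite("pics/top_"+n[:-4]+".png",img)
a=cv2.imread("pics/top_scene0.png")[:300];b=cv2.imread("pics/top_side0.png")[:300];cv2.imwrite("pics/top.png",np.vstack([a,b]))
E
```

```text
scene0.npz amber [323. 240.] 539.0 47.1 [71.5 71.4] -5.5 451 24.8
scene0.npz blue [281. 232.] 429.1 27.1 [ 69.8 132. ] 0.3 442 29.8
scene0.npz green [352. 214.] 551.8 186.6 [61.5 67.1] -4.1 255 24.9
scene0.npz violet [363. 203.] 556.4 255.0 [56.5 72.8] -9.3 107 25.3
side0.npz amber [329. 266.] 533.3 65.4 [71.1 66.8] -5.2 637 24.0
side0.npz blue [315. 287.] 544.7 135.7 [66.8 65.3] -2.5 665 24.2
side0.npz green [304. 310.] 546.4 202.1 [65.7 65.9] -4.7 805 24.7
side0.npz violet [292. 335.] 549.8 269.3 [67.8 65.4] -3.1 987 25.5
```

View pics/top.png

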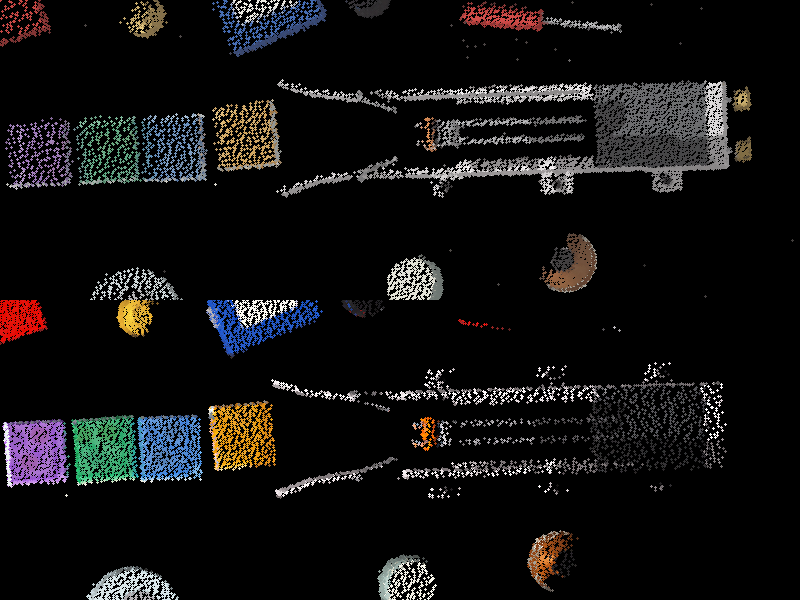

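The top-down map shows the violet, green and blue boxes near x≈0.548. Amber is offset at x≈0.536, and the mouth is at y≈0.02. The lane runs along about -y. I'll fit the lane and go straight to a wrist view over the row and mouth.

```bash
python3 -m creep '{"translation":[[0.33,-0.43,-0.33],[0.33,-0.43,-0.33],[0.33,-0.43,-0.33],[0,0,0],[0,0,0]],"turn":[[0,0,0],[0,0,0],[0,0,0],[0,0,0],[0,0,0]],"grip":[1,1,1,1,1]}'
cat >> h.py <<'E'
def lane(P,ylo,yhi,zlo=.031,zhi=.037):
    m=(P[...,2]>zlo)&(P[...,2]<zhi)&(P[...,1]>ylo)&(P[...,1]<yhi)&(P[...,0]>.46)&(P[...,0]<.60)
    q=P[m]; r=[]
    for s in (-1,1):
        w=q[(q[:,0]-.532)*s>.02]
        if len(w)<20: r.append(None);continue
        for _ in range(4):
            f=np.polyfit(w[:,1],w[:,0],1); e=w[:,0]-np.polyval(f,w[:,1]); w=w[abs(e)<max(.004,2*e.std())]
        r.append((len(w),round(float(f[0]),4),round(float(np.polyval(f,0.02))*1000,1),round(float(np.polyval(f,-.2))*1000,1)))
    return r
E
python3 - <<'E'
from h import *
from cell import env
for n in("scene0.npz","side0.npz"): print(n,lane(cloud(load(n)),-.29,-.15))
c=env.read_camera("wrist"); np.savez("w1.npz",**c); cv2.imwrite("pics/w1.png",c["frame"][:,:,::-1])
P=cloud(c); print(pose(c)[1], lane(P,-.29,-.14)); 
for k,v in boxes(c,P,xlim=(.4,.8),ylim=(-.2,.4)).items(): print(k,*v)
E
```

```text
time_s: 0.72
tool_pos: [0.5469, 0.0784, 0.3012]
tool_rot: [-180.0, 0.0, 90.0]
force: [0.5, -0.6, -0.1]
grip_width: 0.0873
grasp_force: 0.0
scene0.npz [(320, 0.0303, 500.8, 494.1), (339, 0.0326, 574.2, 567.0)]
side0.npz [(131, 0.0355, 503.2, 495.4), (120, 0.0278, 574.0, 567.9)]
[0.54583065 0.15303906 0.46314579] [(451, -0.012, 492.6, 495.3), (264, 0.1437, 593.6, 562.0)]
amber [304. 212.] 534.3 56.0 [61.6 62.8] -5.8 3354 25.6
blue [316. 143.] 546.6 127.4 [59.  62.2] -2.1 3606 25.7
green [318.  76.] 548.2 192.3 [58.6 61.8] -4.6 3952 25.7
violet [321.  17.] 550.9 246.3 [32.9 61.9] -3.2 2287 25.6
```

View pics/w1.png

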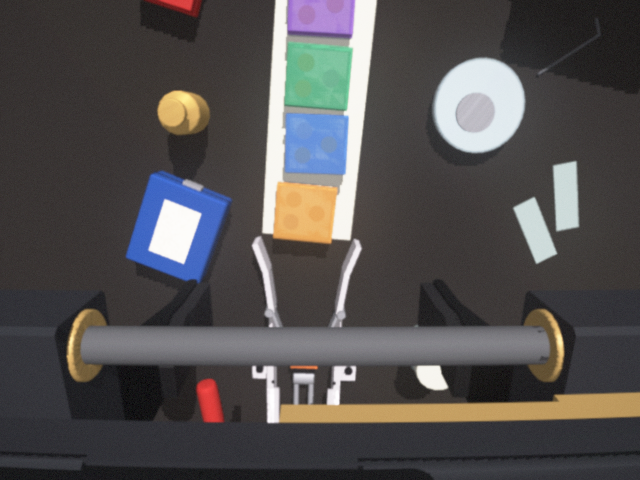

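The wrist view shows the row down the pale strip: amber (304,212), blue (316,143), green (318,76), violet (321,17). The mouth tips are at (258,240) and (356,243). Scene, side and wrist all agree: lane x ≈ 0.538 + 0.0315·(y-0.02), which is a tool turn of about 1.8°. Amber first.

```bash
python3 - <<'E'
from h import *
c=load("w1.npz");P=onplane(c,[(258,240),(356,243)],.030);print(P,P.mean(0))
E
python3 -m creep '{"translation":[[-0.28,-0.155,0.5],[0,0,0.75],[0,0,0.75],[0,0,0.75],[0,0,0]],"turn":[[0,0,0.01],[0,0,0],[0,0,0],[0,0,0],[0,0,0]],"grip":[1,1,1,1,1]}' 5
```

```text
[[0.48473494 0.02707488 0.03      ]
 [0.58951858 0.02361109 0.03      ]] [0.53712676 0.02534299 0.03      ]
time_s: 1.4
tool_pos: [0.5297, 0.0549, 0.076]
tool_rot: [-179.3, 0.1, 88.1]
force: [-0.6, 0.1, 0.5]
grip_width: 0.087
grasp_force: 0.0
```

```bash
python3 -m creep '{"translation":[[0,0,0],[0,0,0]],"turn":[[0,0,0],[0,0,0]],"grip":[1,1]}'; python3 -m creep '{"translation":[[0,0,0]],"turn":[[0,0,0]],"grip":[1]}'
```

```text
time_s: 1.65
tool_pos: [0.5368, 0.0569, 0.0847]
tool_rot: [179.7, -0.0, 88.2]
force: [-0.0, 0.3, 0.7]
grip_width: 0.0869
grasp_force: 0.0
time_s: 1.78
tool_pos: [0.536, 0.0569, 0.0839]
tool_rot: [179.8, -0.0, 88.2]
force: [-1.0, -0.0, 0.7]
grip_width: 0.0865
grasp_force: 0.0
```

```bash
python3 -m creep '{"translation":[[0,0,0.45],[0,0,0.35],[0,0,0.15],[0,0,0],[0,0,0]],"turn":[[0,0,0],[0,0,0],[0,0,0],[0,0,0],[0,0,0]],"grip":[1,1,1,1,1]}'; python3 -m creep '{"translation":[[0,0,0],[0,0,0],[0,0,0],[0,0,0]],"turn":[[0,0,0],[0,0,0],[0,0,0],[0,0,0]],"grip":[0.7,0.65,0.6,0.6]}' 5
```

```text
time_s: 2.4
tool_pos: [0.5356, 0.057, 0.0071]
tool_rot: [179.9, -0.0, 88.2]
force: [0.2, -0.1, 0.3]
grip_width: 0.0868
grasp_force: 0.0
time_s: 2.9
tool_pos: [0.5347, 0.0568, 0.0061]
tool_rot: [180.0, -0.0, 88.2]
force: [-0.6, -0.5, 2.0]
grip_width: 0.0651
grasp_force: 4.9
```

```bash
python3 -m creep '{"translation":[[0,0.03,0],[0,0.02,0],[0,0,0],[0,0,0],[0,0,0]],"turn":[[0,0,0],[0,0,0],[0,0,0],[0,0,0],[0,0,0]],"grip":[0.6,0.6,0.6,0.6,0.9]}'; python3 -m creep '{"translation":[[0,0,0],[0,0,0],[0,0,-0.5],[0.44,0.02,0],[0.44,0.015,0]],"turn":[[0,0,0],[0,0,0],[0,0,0],[0,0,0],[0,0,0]],"grip":[1,1,1,1,1]}'; python3 -m creep '{"translation":[[0,0,0],[0,0,0],[0,0,0.35],[0,0,0.15],[0,0,0]],"turn":[[0,0,0],[0,0,0],[0,0,0],[0,0,0],[0,0,0]],"grip":[1,1,1,1,1]}'; python3 -m creep '{"translation":[[0,0,0],[0,0,0],[0,0,0],[0,0,0]],"turn":[[0,0,0],[0,0,0],[0,0,0],[0,0,0]],"grip":[0.6,0.6,0.6,0.6]}' 5
```

```text
time_s: 3.52
tool_pos: [0.5387, 0.0566, 0.0056]
tool_rot: [180.0, -0.0, 88.2]
force: [-0.2, -0.7, -0.6]
grip_width: 0.0692
grasp_force: 0.0
time_s: 4.15
tool_pos: [0.5442, 0.1273, 0.0465]
tool_rot: [179.9, -0.0, 88.1]
force: [-0.9, 0.5, 1.2]
grip_width: 0.087
grasp_force: 0.0
time_s: 4.78
tool_pos: [0.5426, 0.1257, 0.0047]
tool_rot: [-179.9, 0.1, 88.1]
force: [-0.9, 0.2, -0.0]
grip_width: 0.087
grasp_force: 0.0
time_s: 5.28
tool_pos: [0.5441, 0.1271, 0.0065]
tool_rot: [179.9, -0.0, 88.2]
force: [1.0, 0.3, 2.6]
grip_width: 0.0638
grasp_force: 5.0
```

```bash
python3 -m creep '{"translation":[[0,-0.02,0],[0,-0.015,0],[-0.08,0,0],[-0.085,0,0],[0,0,0]],"turn":[[0,0,0],[0,0,0],[0,0,0],[0,0,0],[0,0,0]],"grip":[0.6,0.6,0.6,0.6,0.6]}'; python3 -m creep '{"translation":[[0,0,0],[0,0,0],[0,0,0],[0,0,-0.5],[0.49,0.02,0]],"turn":[[0,0,0],[0,0,0],[0,0,0],[0,0,0],[0,0,0]],"grip":[0.6,0.9,1,1,1]}'; python3 -m creep '{"translation":[[0.49,0.015,0],[0,0,0],[0,0,0.35],[0,0,0.15],[0,0,0]],"turn":[[0,0,0],[0,0,0],[0,0,0],[0,0,0],[0,0,0]],"grip":[1,1,1,1,1]}'; python3 -m creep '{"translation":[[0,0,0],[0,0,0],[0,0,0],[0,0,0]],"turn":[[0,0,0],[0,0,0],[0,0,0],[0,0,0]],"grip":[0.6,0.6,0.6,0.6]}' 5
python3 - <<'E'
from h import *
from cell import env
c=env.read_camera("wrist"); np.savez("w2.npz",**c); cv2.imwrite("pics/w2.png",c["frame"][:,:,::-1])
for k,v in boxes(c,xlim=(.4,.8),ylim=(-.2,.4)).items(): print(k,*v)
c=env.read_camera("side")
for k,v in boxes(c,xlim=(.4,.8),ylim=(-.2,.4)).items(): print(k,*v)
E
```

```text
time_s: 5.9
tool_pos: [0.5404, 0.1138, 0.0064]
tool_rot: [180.0, -0.0, 88.2]
force: [-0.4, 0.7, 6.6]
grip_width: 0.0641
grasp_force: 5.0
time_s: 6.52
tool_pos: [0.5455, 0.1496, 0.0481]
tool_rot: [179.8, 0.1, 87.8]
force: [0.7, 0.8, -0.9]
grip_width: 0.086
grasp_force: 0.0
time_s: 7.15
tool_pos: [0.5444, 0.1907, 0.0044]
tool_rot: [-179.8, 0.1, 88.1]
force: [0.6, -0.7, -0.4]
grip_width: 0.0867
grasp_force: 0.0
time_s: 7.65
tool_pos: [0.5463, 0.1923, 0.0066]
tool_rot: [179.9, -0.0, 88.2]
force: [0.7, -0.2, 3.3]
grip_width: 0.0643
grasp_force: 5.0
green [315. 282.] 545.7 209.3 [35.  63.4] -1.9 15039 25.6
violet [328. 127.] 551.5 261.9 [57.9 60.5] -3.5 32400 25.7
amber [373. 312.] 418.4 175.4 [32.8 40.4] -8.6 175 26.3
blue [379. 270.] 427.3 40.0 [ 54.4 127.2] 0.8 495 29.8
green [305. 310.] 543.8 201.2 [67.4 67.5] -4.2 772 24.8
violet [292. 335.] 549.7 269.1 [68.3 65. ] -3.2 986 25.4
```

```bash
python3 -m creep '{"translation":[[0,-0.02,0],[0,-0.015,0],[-0.1,0,0],[-0.1,0,0],[-0.05,0,0]],"turn":[[0,0,0],[0,0,0],[0,0,0],[0,0,0],[0,0,0]],"grip":[0.6,0.6,0.6,0.6,0.6]}'; python3 -m creep '{"translation":[[0,0,0],[0,0,0],[0,0,0],[0,0,-0.5],[0.5,0.02,0]],"turn":[[0,0,0],[0,0,0],[0,0,0],[0,0,0],[0,0,0]],"grip":[0.6,0.9,1,1,1]}'; python3 -m creep '{"translation":[[0.57,0.02,0],[0,0,0],[0,0,0.35],[0,0,0.15],[0,0,0]],"turn":[[0,0,0],[0,0,0],[0,0,0],[0,0,0],[0,0,0]],"grip":[1,1,1,1,1]}'; python3 -m creep '{"translation":[[0,0,0],[0,0,0],[0,0,0],[0,0,0]],"turn":[[0,0,0],[0,0,0],[0,0,0],[0,0,0]],"grip":[0.6,0.6,0.6,0.6]}' 5
python3 -m creep '{"translation":[[0,-0.02,0],[0,-0.02,0],[-0.1,0,0],[-0.1,0,0],[-0.1,0,0]],"turn":[[0,0,0],[0,0,0],[0,0,0],[0,0,0],[0,0,0]],"grip":[0.6,0.6,0.6,0.6,0.6]}'; python3 -m creep '{"translation":[[-0.03,0,0],[-0.02,0,0],[0,0,0],[0,0,0]],"turn":[[0,0,0],[0,0,0],[0,0,0],[0,0,0]],"grip":[0.6,0.6,0.6,0.6]}'
```

```text
time_s: 8.38
tool_pos: [0.5415, 0.1731, 0.006]
tool_rot: [-180.0, -0.1, 88.2]
force: [0.3, 3.1, 4.1]
grip_width: 0.0642
grasp_force: 5.0
time_s: 9.0
tool_pos: [0.5474, 0.2087, 0.048]
tool_rot: [179.8, 0.1, 87.8]
force: [0.4, 1.2, -0.5]
grip_width: 0.0859
grasp_force: 0.0
time_s: 9.62
tool_pos: [0.5469, 0.2562, 0.0043]
tool_rot: [-179.8, 0.1, 88.1]
force: [0.3, 0.2, 0.3]
grip_width: 0.0867
grasp_force: 0.0
time_s: 10.12
tool_pos: [0.5489, 0.2579, 0.0067]
tool_rot: [179.9, -0.0, 88.2]
force: [0.3, 0.0, 2.6]
grip_width: 0.0639
grasp_force: 5.0
time_s: 10.75
tool_pos: [0.5435, 0.2355, 0.0064]
tool_rot: [180.0, -0.1, 88.3]
force: [-0.9, 3.3, 5.6]
grip_width: 0.0641
grasp_force: 5.0
time_s: 11.25
tool_pos: [0.5434, 0.231, 0.0063]
tool_rot: [-180.0, -0.1, 88.2]
force: [0.2, 2.6, 5.1]
grip_width: 0.0641
grasp_force: 5.0
```

```bash
python3 -m creep '{"translation":[[0,0,0],[0,0,0],[0,0,-0.5],[-0.35,0,-0.65],[-0.35,0,-0.65]],"turn":[[0,0,0],[0,0,0],[0,0,0],[0,0,0],[0,0,0]],"grip":[0.9,1,1,1,1]}'; python3 -m creep '{"translation":[[-0.35,0,-0.65],[-0.35,0,-0.65],[-0.3,0,-0.6],[0,0,0],[0,0,0]],"turn":[[0,0,0],[0,0,0],[0,0,0],[0,0,0],[0,0,0]],"grip":[1,1,1,1,0.5]}'
python3 - <<'E'
from h import *
from cell import env
c=env.read_camera("wrist"); np.savez("w3.npz",**c); cv2.imwrite("pics/w3.png",c["frame"][:,:,::-1])
for k,v in boxes(c,xlim=(.45,.8),ylim=(-.2,.4)).items(): print(k,*v)
E
```

```text
time_s: 11.88
tool_pos: [0.5411, 0.1728, 0.1502]
tool_rot: [-179.9, 0.1, 88.2]
force: [0.3, -0.2, 0.2]
grip_width: 0.0869
grasp_force: 0.0
time_s: 12.5
tool_pos: [0.5389, 0.0939, 0.3006]
tool_rot: [-179.9, 0.0, 88.2]
force: [-0.8, 0.1, -1.0]
grip_width: 0.0826
grasp_force: 0.0
amber [316. 228.] 536.9 54.0 [60.4 63.2] -3.6 3214 25.6
blue [316. 171.] 538.8 114.5 [58.5 61.6] -2.9 3409 25.6
green [315. 112.] 540.2 173.7 [57.8 62. ] -1.9 3733 25.8
violet [315.  47.] 541.9 234.3 [57.9 61.8] -1.8 3857 25.7
```

View pics/w3.png

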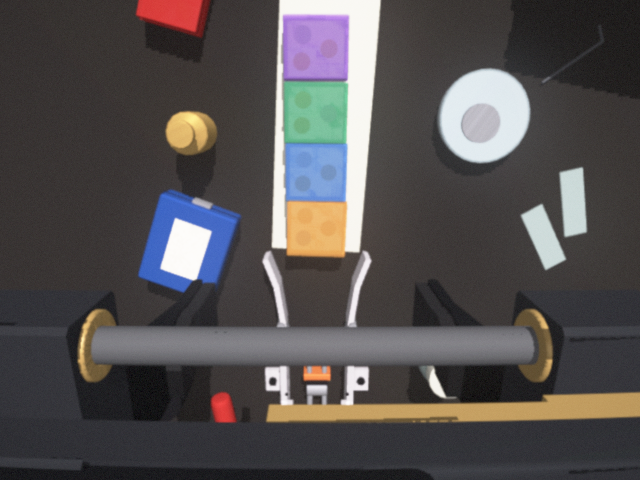

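The wrist view shows the row straight and closed: box columns 315–316, magazine centre ≈ 317 (mouth tips (266,253) and (368,254), follower (317,373)), so about 1 mm off. Next I'll go behind violet with the fingers nearly shut (38 mm over the backs, which fits the 45 mm between the catches).

```bash
python3 -m creep '{"translation":[[0.6,0,0.45],[0.6,0,0.45],[0.6,0.01,0.45],[0.6,0,0.45],[0,0,0.7]],"turn":[[0,0,0],[0,0,0],[0,0,0],[0,0,0],[0,0,0]],"grip":[0.1,0.1,0.1,0.1,0.1]}'; python3 -m creep '{"translation":[[0,0,0.7],[0,0,0.3],[0,0,0.17],[0,0,0],[0,0,0]],"turn":[[0,0,0],[0,0,0],[0,0,0],[0,0,0],[0,0,0]],"grip":[0.1,0.1,0.1,0.1,0.1]}'; python3 -m creep '{"translation":[[-0.05,0,0],[-0.05,0,0],[-0.05,0,0],[0,0,0]],"turn":[[0,0,0],[0,0,0],[0,0,0],[0,0,0]],"grip":[0.1,0.1,0.1,0.1]}'; python3 -m creep '{"translation":[[-0.06,0,0],[-0.06,0,0],[-0.06,0,0],[-0.06,0,0],[-0.06,0,0]],"turn":[[0,0,0],[0,0,0],[0,0,0],[0,0,0],[0,0,0]],"grip":[0.1,0.1,0.1,0.1,0.1]}'
python3 - <<'E'
from h import *
from cell import env
c=env.read_camera("side"); np.savez("s4.npz",**c); cv2.imwrite("pics/s4.png",cv2.resize(c["frame"][150:390,180:500,::-1],(800,600)))
for k,v in boxes(c,xlim=(.45,.8),ylim=(-.2,.4)).items(): print(k,*v)
E
```

```text
time_s: 13.18
tool_pos: [0.5439, 0.2928, 0.0998]
tool_rot: [-179.9, -0.2, 88.7]
force: [1.4, -0.5, -0.0]
grip_width: 0.031
grasp_force: 0.0
time_s: 13.8
tool_pos: [0.5472, 0.2864, 0.0093]
tool_rot: [179.9, -0.1, 88.2]
force: [0.6, -0.5, 0.2]
grip_width: 0.0089
grasp_force: 0.0
time_s: 14.3
tool_pos: [0.5464, 0.2735, 0.0086]
tool_rot: [179.9, -0.0, 88.2]
force: [0.4, 0.1, 0.5]
grip_width: 0.0085
grasp_force: 0.2
time_s: 14.92
tool_pos: [0.5453, 0.2494, 0.0082]
tool_rot: [180.0, -0.0, 88.2]
force: [0.7, 2.5, 2.2]
grip_width: 0.0089
grasp_force: 1.3
amber [333. 256.] 537.3 35.3 [63.7 66.4] -1.8 400 24.3
blue [332. 277.] 515.2 98.1 [29.9 60. ] 14.9 204 24.1
violet [313. 326.] 519.3 239.7 [23.  22.9] 0.1 100 22.1
```

View pics/s4.png

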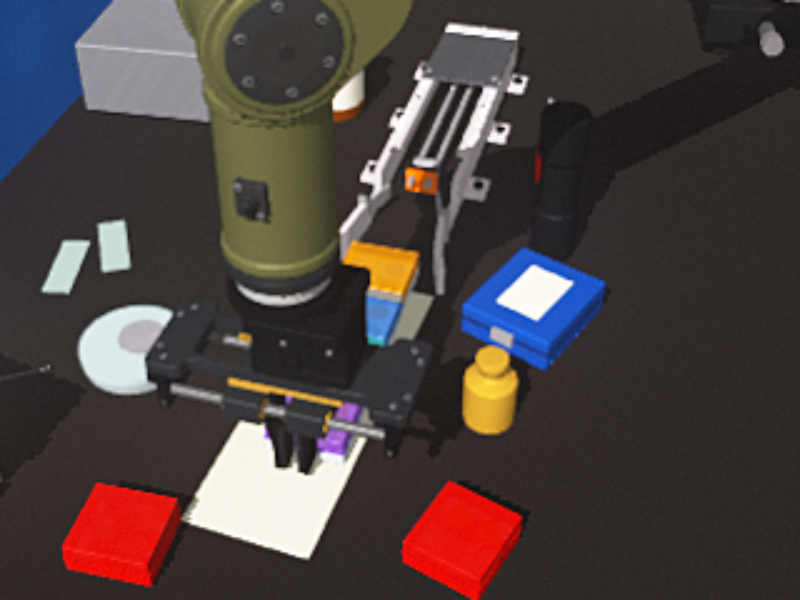

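The crop shows amber entering the mouth, the row straight, and the fingers flat on violet's rear face near (295,440). Pushing friction is about 2.5 N. I'll carry on.

```bash
for i in 1 ; do python3 -m creep '{"translation":[[-0.08,0,0],[-0.08,0,0],[-0.08,0,0],[-0.08,0,0],[-0.08,0,0]],"turn":[[0,0,0],[0,0,0],[0,0,0],[0,0,0],[0,0,0]],"grip":[0.1,0.1,0.1,0.1,0.1]}'; python3 -m creep '{"translation":[[-0.08,0,0],[-0.08,0,0],[-0.08,0,0],[-0.08,0,0],[-0.08,0,0]],"turn":[[0,0,0],[0,0,0],[0,0,0],[0,0,0],[0,0,0]],"grip":[0.1,0.1,0.1,0.1,0.1]}' ; done
python3 - <<'E'
from h import *
from cell import env
for n in("scene",):
    c=env.read_camera(n); np.savez("c5.npz",**c); cv2.imwrite("pics/c5.png",cv2.resize(c["frame"][150:330,230:470,::-1],(800,600)))
    for k,v in boxes(c,xlim=(.47,.8),ylim=(-.2,.4)).items(): print(k,*v)
E
```

```text
time_s: 15.6
tool_pos: [0.5442, 0.2171, 0.0081]
tool_rot: [-180.0, 0.0, 88.2]
force: [-0.3, 1.4, 1.0]
grip_width: 0.0088
grasp_force: 1.1
time_s: 16.23
tool_pos: [0.5432, 0.1852, 0.0081]
tool_rot: [-180.0, 0.0, 88.2]
force: [0.6, 2.0, -0.2]
grip_width: 0.0085
grasp_force: 1.1
amber [305. 259.] 536.4 -42.4 [69.7 61.4] -3.4 449 25.0
blue [319. 245.] 540.6 22.5 [56.9 70.2] -3.7 352 25.0
green [329. 233.] 541.2 79.2 [54.1 71.5] -7.4 289 25.3
violet [339. 219.] 539.0 147.4 [60.5 53.9] 1.9 140 25.4
```

View pics/c5.png

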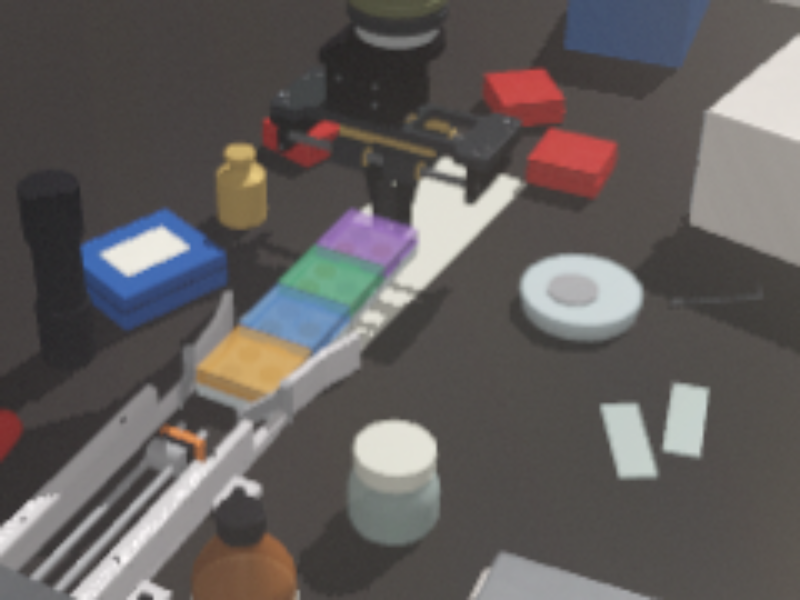

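The scene crop shows the four boxes tight and straight (amber (255,365) to violet (368,240)), entering between the cheeks. On to the follower.

```bash
python3 -m creep '{"translation":[[-0.08,0,0],[-0.08,0,0],[-0.08,0,0],[-0.08,0,0],[-0.08,0,0]],"turn":[[0,0,0],[0,0,0],[0,0,0],[0,0,0],[0,0,0]],"grip":[0.1,0.1,0.1,0.1,0.1]}'; python3 -m creep '{"translation":[[-0.07,0,0],[-0.07,0,0],[-0.07,0,0],[-0.07,0,0],[-0.07,0,0]],"turn":[[0,0,0],[0,0,0],[0,0,0],[0,0,0],[0,0,0]],"grip":[0.1,0.1,0.1,0.1,0.1]}';  python3 -m creep '{"translation":[[-0.07,0,0],[-0.07,0,0],[-0.07,0,0],[-0.07,0,0],[-0.07,0,0]],"turn":[[0,0,0],[0,0,0],[0,0,0],[0,0,0],[0,0,0]],"grip":[0.1,0.1,0.1,0.1,0.1]}'
python3 - <<'E'
from h import *
from cell import env
for n in("scene",):
    c=env.read_camera(n); np.savez("c6.npz",**c); cv2.imwrite("pics/c6.png",cv2.resize(c["frame"][180:360,200:440,::-1],(800,600)))
    for k,v in boxes(c,xlim=(.47,.8),ylim=(-.2,.4)).items(): print(k,*v)
E
```

```text
time_s: 16.9
tool_pos: [0.5422, 0.1531, 0.0081]
tool_rot: [-180.0, 0.0, 88.2]
force: [-0.1, 2.3, -1.3]
grip_width: 0.0088
grasp_force: 0.9
time_s: 17.52
tool_pos: [0.5414, 0.1254, 0.0082]
tool_rot: [180.0, 0.0, 88.2]
force: [0.9, 1.0, -0.4]
grip_width: 0.0089
grasp_force: 0.9
time_s: 18.15
tool_pos: [0.5404, 0.0992, 0.0082]
tool_rot: [180.0, -0.1, 88.3]
force: [0.4, 5.1, -1.4]
grip_width: 0.0085
grasp_force: 2.7
amber [284. 279.] 531.2 -131.0 [75.7 59.2] -1.8 490 24.9
blue [300. 263.] 534.4 -61.8 [54.2 62.2] -2.9 375 25.0
green [312. 251.] 538.0 -5.3 [52.7 66.9] -4.1 331 25.2
violet [328. 236.] 543.8 57.2 [63.1 59.9] -4.1 154 25.2
```

View pics/c6.png

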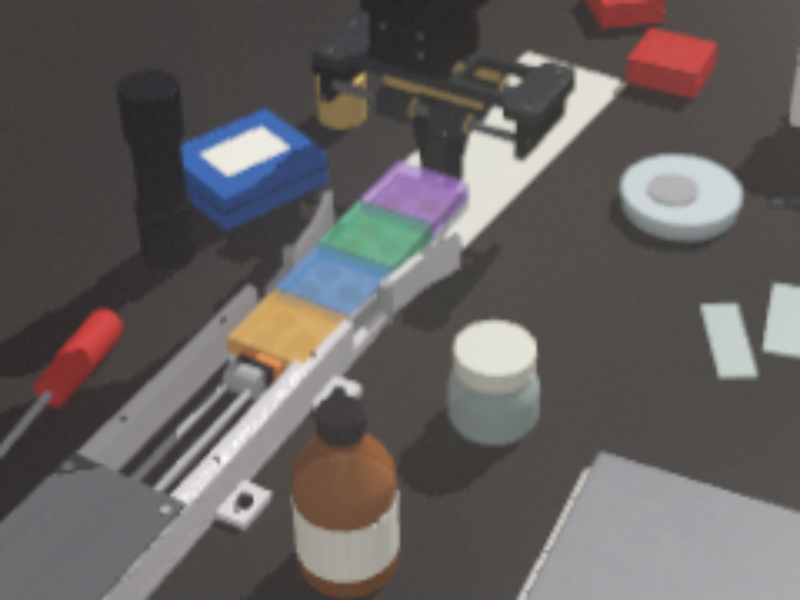

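Amber is now against the follower near (265,360), and the row is still straight. Pushing on.

```bash
python3 -m creep '{"translation":[[-0.08,0,0],[-0.08,0,0],[-0.08,0,0],[-0.08,0,0],[-0.08,0,0]],"turn":[[0,0,0],[0,0,0],[0,0,0],[0,0,0],[0,0,0]],"grip":[0.1,0.1,0.1,0.1,0.1]}'; python3 -m creep '{"translation":[[-0.08,0,0],[-0.08,0,0],[-0.08,0,0],[-0.08,0,0],[-0.08,0,0]],"turn":[[0,0,0],[0,0,0],[0,0,0],[0,0,0],[0,0,0]],"grip":[0.1,0.1,0.1,0.1,0.1]}'; python3 -m creep '{"translation":[[-0.08,0,0],[-0.08,0,0],[-0.08,0,0],[-0.08,0,0],[-0.08,0,0]],"turn":[[0,0,0],[0,0,0],[0,0,0],[0,0,0],[0,0,0]],"grip":[0.1,0.1,0.1,0.1,0.1]}'
```

```text
time_s: 18.82
tool_pos: [0.5394, 0.0672, 0.0082]
tool_rot: [-180.0, -0.1, 88.3]
force: [-0.5, 6.0, -1.1]
grip_width: 0.0086
grasp_force: 2.8
time_s: 19.45
tool_pos: [0.5383, 0.0354, 0.0082]
tool_rot: [-180.0, -0.1, 88.3]
force: [0.8, 6.0, -1.7]
grip_width: 0.0084
grasp_force: 3.0
time_s: 20.08
tool_pos: [0.5372, 0.0036, 0.0081]
tool_rot: [-180.0, -0.1, 88.3]
force: [-0.3, 7.0, -1.1]
grip_width: 0.0085
grasp_force: 3.1
```

```bash
python3 -m creep '{"translation":[[-0.07,0,0],[-0.07,0,0],[-0.07,0,0],[-0.07,0,0],[-0.07,0,0]],"turn":[[0,0,0],[0,0,0],[0,0,0],[0,0,0],[0,0,0]],"grip":[0.1,0.1,0.1,0.1,0.1]}'; python3 -m creep '{"translation":[[-0.05,0,0],[-0.05,0,0],[-0.05,0,0],[-0.05,0,0],[-0.05,0,0]],"turn":[[0,0,0],[0,0,0],[0,0,0],[0,0,0],[0,0,0]],"grip":[0.1,0.1,0.1,0.1,0.1]}'
python3 - <<'E'
from h import *
from cell import env
c=env.read_camera("scene"); np.savez("c7.npz",**c); cv2.imwrite("pics/c7.png",cv2.resize(c["frame"][210:390,160:400,::-1],(800,600)))
for k,v in boxes(c,xlim=(.47,.8),ylim=(-.4,.4)).items(): print(k,*v)
E
```

```text
time_s: 20.7
tool_pos: [0.5364, -0.0242, 0.0081]
tool_rot: [-180.0, -0.1, 88.3]
force: [-0.6, 7.4, -0.8]
grip_width: 0.0089
grasp_force: 3.3
time_s: 21.32
tool_pos: [0.5357, -0.044, 0.0081]
tool_rot: [-180.0, -0.1, 88.3]
force: [-0.4, 7.3, -1.0]
grip_width: 0.009
grasp_force: 3.4
amber [247. 316.] 525.4 -261.9 [51.4 52.2] -1.9 448 26.3
blue [263. 299.] 525.5 -204.6 [56.8 52.4] -1.8 432 26.6
green [278. 284.] 530.5 -146.3 [54.7 58.8] -1.8 390 25.3
violet [294. 266.] 533.0 -83.4 [58.7 59.7] -1.8 250 25.2
```

View pics/c7.png

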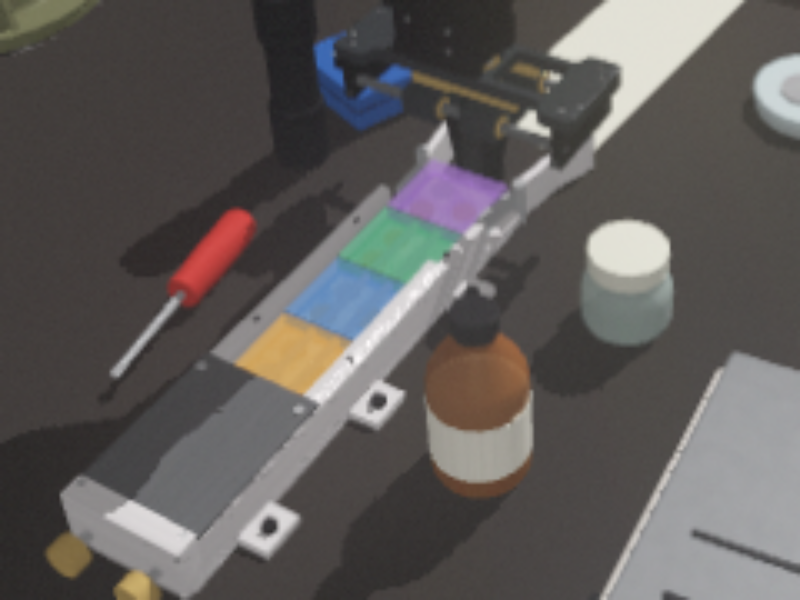

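The row is straight inside the channel, with violet at (445,200) about to pass the catches. Baseline is about 7.4 N. I'll creep in and feel for the stops.

```bash
python3 -m creep '{"translation":[[-0.04,0,0],[-0.04,0,0],[-0.04,0,0],[-0.04,0,0],[-0.04,0,0]],"turn":[[0,0,0],[0,0,0],[0,0,0],[0,0,0],[0,0,0]],"grip":[0.1,0.1,0.1,0.1,0.1]}'; python3 -m creep '{"translation":[[-0.03,0,0],[-0.03,0,0],[-0.03,0,0],[-0.03,0,0],[0,0,0]],"turn":[[0,0,0],[0,0,0],[0,0,0],[0,0,0],[0,0,0]],"grip":[0.1,0.1,0.1,0.1,0.1]}'; python3 -m creep '{"translation":[[-0.01,0,0],[-0.01,0,0],[-0.01,0,0]],"turn":[[0,0,0],[0,0,0],[0,0,0]],"grip":[0.1,0.1,0.1]}'
```

```text
time_s: 22.0
tool_pos: [0.5352, -0.0598, 0.0081]
tool_rot: [-180.0, -0.1, 88.3]
force: [-0.2, 7.2, -0.1]
grip_width: 0.0087
grasp_force: 3.5
time_s: 22.62
tool_pos: [0.535, -0.0698, 0.0081]
tool_rot: [-180.0, -0.1, 88.3]
force: [-0.7, 6.5, -0.2]
grip_width: 0.0087
grasp_force: 3.1
time_s: 23.0
tool_pos: [0.5349, -0.0716, 0.0081]
tool_rot: [-180.0, -0.2, 88.3]
force: [0.5, 7.6, -0.7]
grip_width: 0.0088
grasp_force: 3.6
```

```bash
python3 -m creep '{"translation":[[-0.01,0,0],[-0.01,0,0],[-0.01,0,0],[-0.01,0,0]],"turn":[[0,0,0],[0,0,0],[0,0,0],[0,0,0]],"grip":[0.1,0.1,0.1,0.1]}'; python3 -m creep '{"translation":[[-0.01,0,0],[-0.01,0,0],[-0.01,0,0],[-0.01,0,0]],"turn":[[0,0,0],[0,0,0],[0,0,0],[0,0,0]],"grip":[0.1,0.1,0.1,0.1]}'
```

```text
time_s: 23.5
tool_pos: [0.5347, -0.0748, 0.0081]
tool_rot: [-179.9, -0.2, 88.3]
force: [0.3, 6.6, 0.2]
grip_width: 0.0088
grasp_force: 3.6
time_s: 24.0
tool_pos: [0.5347, -0.078, 0.0081]
tool_rot: [-180.0, -0.2, 88.3]
force: [0.9, 7.1, -1.2]
grip_width: 0.0089
grasp_force: 3.6
```

```bash
python3 -m creep '{"translation":[[-0.01,0,0],[-0.01,0,0],[-0.01,0,0],[-0.01,0,0]],"turn":[[0,0,0],[0,0,0],[0,0,0],[0,0,0]],"grip":[0.1,0.1,0.1,0.1]}'
```

```text
time_s: 24.5
tool_pos: [0.5346, -0.0811, 0.0081]
tool_rot: [-180.0, -0.2, 88.3]
force: [0.3, 7.4, 0.7]
grip_width: 0.0088
grasp_force: 3.7
```

```bash
python3 -m creep '{"translation":[[-0.01,0,0],[-0.01,0,0],[-0.01,0,0],[0,0,0]],"turn":[[0,0,0],[0,0,0],[0,0,0],[0,0,0]],"grip":[0.1,0.1,0.1,0.1]}'
```

```text
time_s: 25.0
tool_pos: [0.5345, -0.0837, 0.0081]
tool_rot: [-180.0, -0.1, 88.3]
force: [1.0, 6.6, -0.6]
grip_width: 0.0087
grasp_force: 3.5
```

```bash
python3 -m creep '{"translation":[[-0.01,0,0],[-0.01,0,0],[-0.01,0,0],[0,0,0]],"turn":[[0,0,0],[0,0,0],[0,0,0],[0,0,0]],"grip":[0.1,0.1,0.1,0.1]}'
```

```text
time_s: 25.5
tool_pos: [0.5345, -0.0861, 0.0081]
tool_rot: [-180.0, -0.1, 88.3]
force: [0.6, 6.5, -1.0]
grip_width: 0.0086
grasp_force: 3.5
```

```bash
python3 -m creep '{"translation":[[-0.01,0,0],[-0.01,0,0],[-0.01,0,0],[0,0,0]],"turn":[[0,0,0],[0,0,0],[0,0,0],[0,0,0]],"grip":[0.1,0.1,0.1,0.1]}'
```

```text
time_s: 26.0
tool_pos: [0.5343, -0.0887, 0.0081]
tool_rot: [-179.9, -0.1, 88.3]
force: [0.8, 6.8, -1.1]
grip_width: 0.0088
grasp_force: 3.3
```

```bash
python3 -m creep '{"translation":[[-0.01,0,0],[-0.01,0,0],[0,0,0]],"turn":[[0,0,0],[0,0,0],[0,0,0]],"grip":[0.1,0.1,0.1]}'
```

```text
time_s: 26.38
tool_pos: [0.5342, -0.0902, 0.0081]
tool_rot: [-179.9, -0.1, 88.3]
force: [-0.0, 6.1, 0.3]
grip_width: 0.0089
grasp_force: 3.3
```

```bash
python3 -m creep '{"translation":[[-0.01,0,0],[-0.01,0,0],[-0.005,0,0],[0,0,0]],"turn":[[0,0,0],[0,0,0],[0,0,0],[0,0,0]],"grip":[0.1,0.1,0.1,0.1]}'
```

```text
time_s: 26.88
tool_pos: [0.5342, -0.0922, 0.0081]
tool_rot: [-179.9, -0.1, 88.3]
force: [-0.1, 7.2, -0.6]
grip_width: 0.0091
grasp_force: 3.4
```

```bash
python3 -m creep '{"translation":[[-0.01,0,0],[-0.01,0,0],[-0.005,0,0],[0,0,0]],"turn":[[0,0,0],[0,0,0],[0,0,0],[0,0,0]],"grip":[0.1,0.1,0.1,0.1]}'
```

```text
time_s: 27.38
tool_pos: [0.5341, -0.0941, 0.0081]
tool_rot: [-179.9, -0.1, 88.3]
force: [1.1, 7.5, 0.3]
grip_width: 0.0084
grasp_force: 3.4
```

```bash
python3 -m creep '{"translation":[[-0.01,0,0],[-0.01,0,0],[-0.005,0,0],[0,0,0]],"turn":[[0,0,0],[0,0,0],[0,0,0],[0,0,0]],"grip":[0.1,0.1,0.1,0.1]}'
```

```text
time_s: 27.88
tool_pos: [0.5341, -0.0961, 0.0081]
tool_rot: [-179.9, -0.1, 88.3]
force: [-0.3, 6.0, -0.1]
grip_width: 0.0092
grasp_force: 3.4
```

```bash
python3 -m creep '{"translation":[[-0.01,0,0],[-0.01,0,0],[-0.005,0,0],[0,0,0]],"turn":[[0,0,0],[0,0,0],[0,0,0],[0,0,0]],"grip":[0.1,0.1,0.1,0.1]}'
```

```text
time_s: 28.38
tool_pos: [0.534, -0.0973, 0.0081]
tool_rot: [-179.9, -0.2, 88.3]
force: [-0.3, 8.4, 1.0]
grip_width: 0.0082
grasp_force: 4.2
```

```bash
python3 -m creep '{"translation":[[-0.005,0,0],[-0.005,0,0],[0,0,0],[0,0,0]],"turn":[[0,0,0],[0,0,0],[0,0,0],[0,0,0]],"grip":[0.1,0.1,0.1,0.1]}'
```

```text
time_s: 28.88
tool_pos: [0.534, -0.0976, 0.0081]
tool_rot: [-179.9, -0.2, 88.3]
force: [0.7, 9.2, 0.3]
grip_width: 0.0084
grasp_force: 4.6
```

```bash
python3 -m creep '{"translation":[[-0.01,0,0],[-0.01,0,0],[0,0,0],[0,0,0]],"turn":[[0,0,0],[0,0,0],[0,0,0],[0,0,0]],"grip":[0.1,0.1,0.1,0.1]}'
```

```text
time_s: 29.38
tool_pos: [0.534, -0.0983, 0.0081]
tool_rot: [-179.9, -0.3, 88.4]
force: [-0.0, 10.9, 0.4]
grip_width: 0.0089
grasp_force: 5.5
```

```bash
python3 -m creep '{"translation":[[-0.01,0,0],[-0.01,0,0],[0,0,0],[0,0,0]],"turn":[[0,0,0],[0,0,0],[0,0,0],[0,0,0]],"grip":[0.1,0.1,0.1,0.1]}'
```

```text
time_s: 29.88
tool_pos: [0.534, -0.0988, 0.0081]
tool_rot: [-179.9, -0.3, 88.4]
force: [0.5, 13.2, 1.8]
grip_width: 0.0085
grasp_force: 6.4
```

```bash
python3 -m creep '{"translation":[[-0.01,0,0],[-0.005,0,0],[0,0,0],[0,0,0]],"turn":[[0,0,0],[0,0,0],[0,0,0],[0,0,0]],"grip":[0.1,0.1,0.1,0.1]}'
```

```text
time_s: 30.38
tool_pos: [0.5341, -0.0991, 0.0081]
tool_rot: [-179.9, -0.4, 88.4]
force: [-0.3, 14.3, 1.6]
grip_width: 0.0084
grasp_force: 7.1
```

About +7.3 N into the stops. Easing off slowly.

```bash
python3 -m creep '{"translation":[[0.02,0,0],[0.02,0,0],[0.02,0,0],[0.02,0,0],[0.02,0,0]],"turn":[[0,0,0],[0,0,0],[0,0,0],[0,0,0],[0,0,0]],"grip":[0.1,0.1,0.1,0.1,0.1]}'; for i in 1 2; do python3 -m creep '{"translation":[[0.02,0,0],[0.02,0,0],[0.02,0,0],[0.02,0,0],[0.02,0,0]],"turn":[[0,0,0],[0,0,0],[0,0,0],[0,0,0],[0,0,0]],"grip":[0.1,0.1,0.1,0.1,0.1]}';done
```

```text
time_s: 31.0
tool_pos: [0.534, -0.0968, 0.0081]
tool_rot: [-179.9, -0.0, 88.3]
force: [0.5, 3.7, -1.0]
grip_width: 0.0084
grasp_force: 1.8
time_s: 31.62
tool_pos: [0.5346, -0.0896, 0.0081]
tool_rot: [-180.0, -0.0, 88.2]
force: [-0.8, 4.6, -1.0]
grip_width: 0.0089
grasp_force: 1.8
time_s: 32.25
tool_pos: [0.5352, -0.083, 0.0085]
tool_rot: [179.9, 0.1, 88.1]
force: [0.4, 0.4, 0.1]
grip_width: 0.0085
grasp_force: 0.0
```

The force has dropped to zero at about the catch plane, so the catches have taken the row. I'll withdraw, lift and check.

```bash
python3 -m creep '{"translation":[[0.05,0,0],[0.1,0,0],[0.15,0,0],[0.15,0,0],[0,0,0]],"turn":[[0,0,0],[0,0,0],[0,0,0],[0,0,0],[0,0,0]],"grip":[0.1,0.1,0.1,0.1,0.1]}'; python3 -m creep '{"translation":[[0,0,-0.4],[0,0,-0.6],[0.3,0,-0.6],[0.3,0,-0.6],[0,0,0]],"turn":[[0,0,0],[0,0,0],[0,0,0],[0,0,0],[0,0,0]],"grip":[0.1,0.1,0.1,0.1,0.1]}'
python3 - <<'E'
from h import *
from cell import env
im=[]
for n in("scene","side"):
    c=env.read_camera(n)
    for k,v in boxes(c,xlim=(.47,.8),ylim=(-.4,.4)).items(): print(n,k,*v)
    f=c["frame"][...,::-1]; im.append(cv2.resize(f[220:400,170:370] if n=="scene" else f[140:320,290:490],(400,360),interpolation=cv2.INTER_CUBIC))
cv2.imwrite("pics/end.png",np.hstack(im)); print(env.get_obs()["force"])
E
```

```text
time_s: 32.88
tool_pos: [0.5361, -0.0438, 0.0082]
tool_rot: [180.0, -0.0, 88.4]
force: [0.4, -0.1, 0.0]
grip_width: 0.0089
grasp_force: 0.0
time_s: 33.5
tool_pos: [0.5404, 0.0047, 0.1889]
tool_rot: [179.5, -0.1, 88.4]
force: [0.7, -0.3, -0.3]
grip_width: 0.0087
grasp_force: 0.0
scene amber [241. 322.] 524.3 -281.5 [10.5 51.5] -1.0 96 26.3
scene blue [251. 311.] 524.8 -245.4 [57.6 53.7] -1.8 490 26.5
scene green [267. 295.] 526.3 -186.8 [55.6 53. ] -1.8 406 26.6
scene violet [285. 275.] 532.8 -125.0 [55.8 53.9] -2.0 152 25.3
side amber [362. 186.] 530.3 -290.0 [41.1 59.1] -0.1 156 24.3
side blue [357. 196.] 531.6 -235.5 [50.7 56.8] -1.9 196 24.1
side green [353. 208.] 533.6 -175.9 [59.6 57. ] 7.2 224 24.0
side violet [347. 222.] 530.7 -112.0 [64.8 70.4] 0.2 352 23.8
[-0.5053925 -0.7246341 -0.3044942]
```

View pics/end.png

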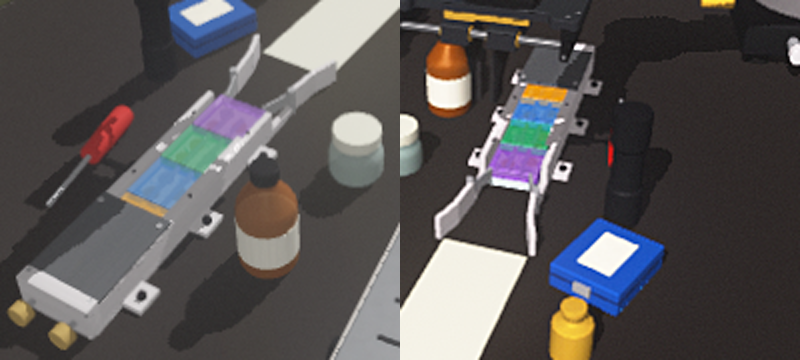

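The four boxes sit flat, tight and straight in the channel, with violet behind the catches (scene crop (228,115), side crop (517,163)). The bystanders haven't moved. Handing in.

```bash
python3 -m creep '{"translation":[[0,0,0],[0,0,0],[0,0,0],[0,0,0]],"turn":[[0,0,0],[0,0,0],[0,0,0],[0,0,0]],"grip":[0.1,0.1,0.1,0.1]}'; python3 -c "
from cell import env
print(env.sign_off())"
```

```text
time_s: 34.1
tool_pos: [0.5374, 0.0021, 0.1838]
tool_rot: [-180.0, 0.0, 88.2]
force: [-0.4, 0.5, -0.4]
grip_width: 0.0087
grasp_force: 0.0
the job is handed in; nothing more can be done
None
```

I handed the job in at about 34 s: the four boxes went in as one straight block, pressed about 7 N into the depth stops, and the catches now hold the row, with nothing around it seen to move.

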